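# Roll the tea warmer's knurled thermostat wheel to medium

## Task

The tea is made, so set the warmer under the teapot to medium: with one light fingertip on top of the knurled thermostat wheel, roll it by friction, away from the warmer's front, until its white line clicks into the place beside the two-pip mark, then take the finger off. Do not pinch the wheel or press hard on the warmer, and leave the teapot, cups and sugar tub standing where they are.

Things in the scene. Friction and masses are not known exactly. Their poses are not given: they have to be found in the camera images.
- warmer: Fixed white electric tea warmer, 190 (x) by 360 (y) mm. Origin: centre of underside, 45 mm above the work surface (plank top); z up, -x its front, facing roughly the robot. Deck 58 mm above the underside. Hot plate, 156 mm diameter, top at 68 mm, centred at x 0, y +80 mm, carries the teapot. Aluminium bezel, 76 x 74 mm, top at 64 mm, centred at x -30, y -125 mm; the wheel stands up through it.
- wheel_top (a point): Highest point of the black ribbed wheel, mid-width, fixed to the warmer with its axes, 76 mm above its underside. Wheel: diameter 60 mm, 18 mm wide, axis level along the warmer's y, 12 mm showing above the bezel. White line across its rim. Marks on the bezel at the -y side, front to back: ring (off), one pip (low), two pips (medium), three pips (high), at x -20, -7, +7, +20 mm from here.
- wheel (a joint): Turn of the wheel in rad, growing as its top rolls along the warmer's +x, away from the front; the rim travels 30 mm per rad. Sprung detents: 0 (off), 0.50 (low), 1.00 (medium), 1.50 (high), stops just beyond both ends. Let go off a hump, it drops into the nearest. Starts in or between off and low. Leaving a detent takes 0.06 N m, about 2 N of drag at the rim: bear down with 6 to 12 N so that the tip does not slip on the ribs.
- teapot: Green enamel teapot standing loose on the hot plate: body 124 mm diameter, 117 mm high, spout and loop handle reaching 100 mm to either side of its axis (spout along its +x). Origin: centre of its underside. Must stay.
- cups: Stack of three nested white porcelain cups with red rims, 84 mm diameter, 98 mm high, loose on the plank. Origin: centre of its underside. Must stay.
- sugar_tub: Square white plastic sugar tub with a grey lid and a round press button in it, 94 x 94 x 86 mm, loose on the plank. Origin: centre of its underside. Must stay.

How it is judged:
By the outcome, as a careful person would: the job done as asked, in the order asked, and still so for the second after the job is handed in, with the robot touching nothing.
It also fails if it takes over 53 s, if anything falls off the work surface, if the arm or the gripper's body presses on something with over 40 N, if the wrist force passes 120 N, or if a joint passes its speed limit or range.

## Robot

A 7-joint arm with a two-finger parallel gripper is mounted at the origin on the work surface. World frame = base frame: x ahead of the robot, y to its left, z up, the work surface at z = 0. Lengths are in m, angles in rad, forces in N, time in s.
With the tool pointing down it reaches from about 0.425 to 0.925 m from the base axis. Payload 6.8 kg.
Tool frame: the origin (TCP) lies on the centre line of the jaws, within the pads' length; the fingertips stand 14 mm ahead of it and the grasp point (between the pads) lies 5 mm behind it (r.nose_length is the distance from the TCP to the fingertips, in m); z points along the fingers, y is the direction in which the jaws open and shut (so a half turn about z gives the same grasp; the last joint's range is limited). The gripper opens to 85 mm and grips with 20 to 120 N. Pads are 22 mm wide; open, the fingers measure 114 mm over their backs; the gripper's body (76 mm by 85 mm) begins 54 mm behind the grasp point. The pads swing forward as they close: fully open they stand 13 mm farther back than shut.
Start: joints at [-1.412, 0.477, 0.022, 1.555, -0.011, 1.109, -0.083], TCP at [0.178, 0.651, 0.245] pointing down, gripper open.
Joint ranges: [-2.96, 2.96], [-0.34, 2.1], [-1.41, 1.46], [0.24, 2.44], [-1.37, 4.51], [0.17, 1.92], [-2.96, 2.96]. Speed limits (rad/s): [2.39, 2.39, 3.14, 3.14, 3.14, 3.14, 3.14].

## Interface

Orientations are given as a rotation vector (axis times angle).
In Python, from bench import r, imaging, look_for, outline_of gives the robot as it stands. The module is installed in compiled form; this text tells all that it offers.
- The arm moves only by the tool carry_out, never from a script. Its arguments are lists of equal length, an entry for each row: "offset": the shift along the tool's x, y, z as a fraction of full scale, a list of three; "turn": the turn, a rotation vector about the tool's x, y, z as a fraction of full scale, a list of three. A call has 1 to 8 rows; each row is the pose to reach, as a shift and turn from the pose commanded when the call began, along the tool's axes at that moment; what a row does not reach only later rows make up. Full scale, the value 1, is 0.5 m for a shift and 1.5 rad for a turn. A row lasts 1/10 s, in which the tool goes at most 50 mm and 8.59 degrees, less where a joint would pass 70% of its speed; a pose out of reach is approached as far as the arm can. A call with a number of a shift or a turn outside -1 to 1 is refused whole. A call with a gripper value outside its range is refused whole. "hand" is the closure, from 0 (fully open) to 1 (shut), set as the call begins (left out, the last holds). The fingers move at their own pace and stop on an object; "force" is the grip in N (left out, the last holds). Time passes only in rows, so rows that repeat a pose let the fingers close. It gives the time, the measured TCP pose, the force and the opening at its end, in the units of the state.
- r.get_obs(): the state, without advancing time (a new reading comes with each control period).
- imaging.grab_frame(name): name is "scene" or "top" or "wrist"; returns a dict with "pixels" (420x560x3 uint8, red, green, blue), "fx", "fy", "cx", "cy" (pixels), "k1" (the pictures are not rectified: a ray, as slopes to the right and down, at radius r is drawn at 1 + k1 r^2 times it, then the intrinsics apply), "R" (3x3) and "t" (3): a world point X has camera coordinates R X + t. Camera axes: x right, y down, z forward; pixel columns grow to the right and rows downward; lengths in m; the calibration is good to about 2 mm. A picture is of the moment at which its call begins. There is no depth.
- r.hand_in(): hands the job in, once; it reports no verdict.
Trained networks look in the newest picture that a camera, given by its name, has taken for a name from the list of things; names that differ only in an ending like _2 or _b are one class to them, and where a whole thing is asked for, a point or a joint stands for the part that bears it (a point fixed in the world has none). Each returns a list of dicts, best first, with "score" (0 to 1); they miss things now and then, are a little off and sometimes report something else, mostly with a low value. They report only what shows in the picture. A call takes as long as a camera call.
- look_for(query, camera): "xyz" ([x, y, z] in m, in the coordinates of the camera as it stood for that picture, good to about 4 mm: the middle of the surface that is visible of it).
- outline_of(query, camera): "region" (420x560 bool, what is visible of it).
The state is a dict: "clock": time; "joints": joint angles; "qvel": joint speeds; "tau": joint torques, N m; "tcp_pos": TCP position; "orientation": TCP orientation; "contact_force": force on the tool from outside, world axes, zero at the start; "moment": the same for the moment, N m; "grip_width": finger opening in m.
Only numpy, scipy, OpenCV 4.12 (cv2) and the standard library are available. Lean on these libraries where they do the work, as an engineer would, in place of code of your own. Each camera call takes 0.05 s, during which the arm holds its last target. There are 200 camera calls.

## Working session

There is one attempt and no reset: what is moved stays moved. The work goes in short steps, Python scripts to look and compute and a tool call to move; the robot and the scene stay as the last step left them, time stands still between calls to the robot, and variables do not carry over. Pictures are saved under pics/ and viewed, about 8 in all and at most 12, crops included, and the job is handed in when it is done.

Besides the shell and the picture viewer there is one more tool, called after "Request:" by a JSON object that holds its "op" and its "data". carry_out: Moves the arm, as the interface text tells. Shift numbers are shares of 0.5 m and turn numbers shares of 1.5 rad, none past 1 either way. Its arguments: {"type":"object","properties":{"offset":{"type":"array","items":{"type":"array","items":{"type":"number","minimum":-1,"maximum":1}}},"turn":{"type":"array","items":{"type":"array","items":{"type":"number","minimum":-1,"maximum":1}}},"hand":{"type":"number"},"force":{"type":"number"}},"required":["offset","turn"]}

```bash
mkdir -p pics
cat > h.py <<'E'
from bench import r, imaging, look_for, outline_of
import numpy as np, cv2
from scipy.spatial.transform import Rotation as Ro
def world(f,p): return f["R"].T@(np.array(p)-f["t"])
def proj(f,X):
    c=np.atleast_2d(X)@f["R"].T+f["t"]; s=c[:,:2]/c[:,2:]; s=s*(1+f["k1"]*(s**2).sum(1,keepdims=True))
    return s*[f["fx"],f["fy"]]+[f["cx"],f["cy"]]
def ray(f,uv):
    d=(np.array(uv,float)-[f["cx"],f["cy"]])/[f["fx"],f["fy"]]; s=d.copy()
    for _ in range(20): s=d/(1+f["k1"]*(s@s))
    return -f["R"].T@f["t"], f["R"].T@np.append(s,1)
def onz(f,uv,z):
    o,d=ray(f,uv); return o+d*(z-o[2])/d[2]
def save(n,im,k=1): cv2.imwrite("pics/"+n,cv2.resize(im[...,::-1],None,fx=k,fy=k,interpolation=cv2.INTER_CUBIC))
E
python3 - <<'E'
from h import *
np.set_printoptions(precision=4,suppress=True)
for c in ["scene","top","wrist"]:
    f=imaging.grab_frame(c); save(c+"0.png",f["pixels"]); print(c,f["fx"],f["k1"],-f["R"].T@f["t"])
    for q in ["warmer","wheel_top","teapot","cups","sugar_tub"]:
        for d in look_for(q,c)[:2]: print(q,round(d["score"],2),world(f,d["xyz"]),proj(f,world(f,d["xyz"])))
print(r.get_obs(), r.nose_length)
E
```

```text
scene 406.3749883630684 -0.08783034200021991 [1.0097 0.7469 0.8139]
warmer 0.74 [0.7096 0.0547 0.1047] [[240.9508 215.7195]]
wheel_top 0.68 [0.7034 0.0532 0.1086] [[242.7886 213.3911]]
teapot 0.76 [0.669  0.0939 0.1876] [[261.6064 194.1831]]
cups 0.58 [0.6351 0.3796 0.1207] [[342.7586 289.9591]]
sugar_tub 0.56 [ 0.7307 -0.2911  0.1199] [[183.5449 147.0897]]
top 384.54708675093804 -0.006688442634992264 [0.5329 0.109  1.0878]
warmer 0.89 [ 0.6645 -0.0486  0.103 ] [[354.3361 198.7403]]
wheel_top 0.67 [ 0.6746 -0.0489  0.1023] [[354.4515 194.8812]]
teapot 0.95 [0.6431 0.0694 0.1897] [[309.897  201.7523]]
cups 0.69 [0.6416 0.387  0.1107] [[184.7916 202.9601]]
sugar_tub 0.82 [ 0.7169 -0.3132  0.1282] [[461.5163 179.422 ]]
wrist 358.7179040437262 0.030833588245600056 [0.1125 0.668  0.3732]
{'clock': 0.9, 'joints': array([-1.4121,  0.477 ,  0.0224,  1.5554, -0.0115,  1.1093, -0.0831]), 'qvel': array([ 0.001 , -0.0014, -0.0008,  0.0013, -0.0015,  0.0006, -0.0004]), 'tau': array([  0.0003, -59.632 ,   1.6063, -28.1544,   0.0125,   0.0015,
         0.    ]), 'tcp_pos': array([0.1779, 0.6512, 0.2453]), 'orientation': array([-0.4179, -3.1136, -0.0001]), 'contact_force': array([-0.3102,  0.2211,  0.6152]), 'moment': array([-0.0021, -0.0042,  0.0037]), 'grip_width': 0.08543552961275215} 0.014
```

View pics/top0.png

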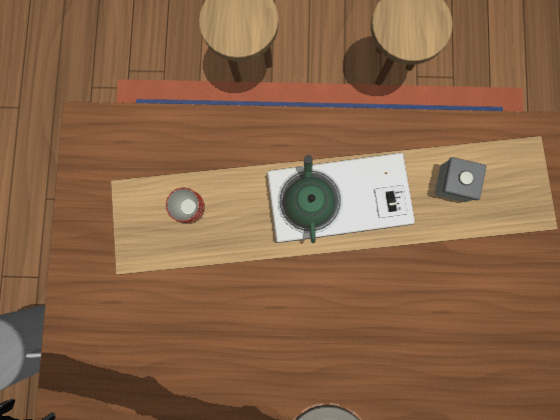

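View pics/scene0.png

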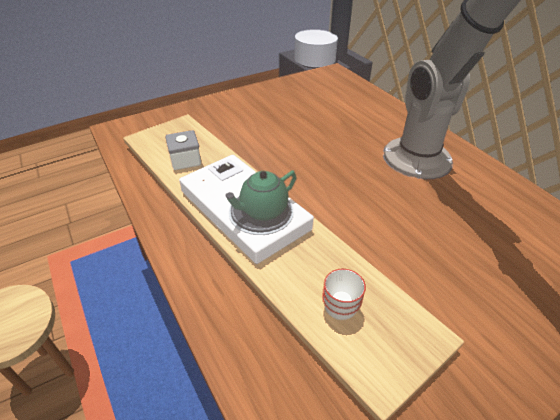

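Run:
```python
from h import *
np.set_printoptions(precision=4,suppress=True)
f=imaging.grab_frame("top"); im=f["pixels"]
m=outline_of("warmer","top")[0]["region"]; 
hull=cv2.convexHull(np.argwhere(m)[:,::-1].astype(np.float32))[:,0]
P=np.array([onz(f,u,.103)[:2] for u in hull],np.float32)
print(cv2.minAreaRect(P)); b=cv2.boxPoints(cv2.minAreaRect(P)); print(b)
for u in [(391,201)]: print(onz(f,u,.121))
x=im[175:228,365:420]; save("topc.png",x,10)
print(outline_of("wheel","top")[0]["region"].sum(), m.sum())
```

```text
((0.6684483885765076, -0.013067662715911865), (0.19277191162109375, 0.36214956641197205), 9.552181243896484)
[[ 0.5434  0.1495]
 [ 0.6034 -0.2076]
 [ 0.7935 -0.1756]
 [ 0.7334  0.1815]]
[ 0.6587 -0.1381  0.121 ]
150 8020
```

View pics/topc.png

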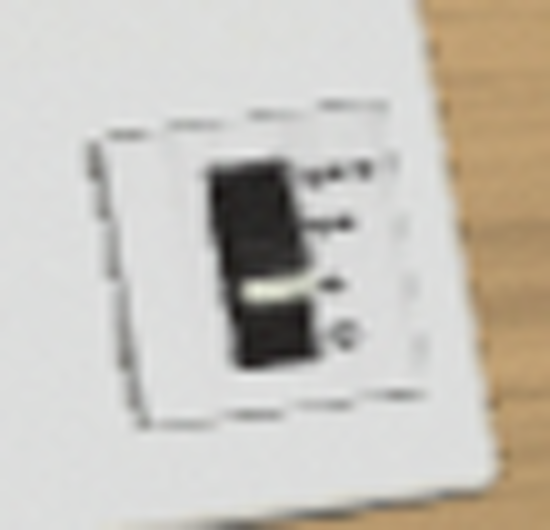

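The top view shows the wheel at about (391,201), with its white line beside the one-pip mark (low). The teapot is at (310,200), the tub at (461,180) and the cups at (185,205). The warmer's yaw is about 9.5° and the wheel top is at about (0.659, -0.140, 0.121). I'll move up and across with the jaws shut.

Request:
{"op": "carry_out", "data": {"offset": [[0, 0, -0.1], [0, 0, -0.18], [-0.07, -0.07, -0.18], [-0.14, -0.13, -0.18], [-0.2, -0.19, -0.18], [-0.27, -0.26, -0.18], [-0.34, -0.32, -0.18], [-0.41, -0.39, -0.18]], "turn": [[0, 0, 0], [0, 0, 0], [0, 0, 0], [0, 0, 0], [0, 0, 0], [0, 0, 0], [0, 0, 0], [0, 0, 0]], "hand": 1, "force": 20}}

```text
clock: 1.85
tcp_pos: [0.3251, 0.4075, 0.3355]
orientation: [0.417, 3.113, 0.001]
contact_force: [0.7, 0.3, 0.7]
grip_width: -0.0002
```

```bash
python3 -c "
from h import *
o=r.get_obs();print(o['joints'],o['tcp_pos'],o['orientation'],o['grip_width'])"
```

```text
[-1.13027303  0.14095386  0.12740865  1.81156319 -0.01937494  1.18934338
  0.30736433] [0.32511112 0.40752354 0.33554567] [4.17365979e-01 3.11347259e+00 1.40382316e-03] -0.00016006112555608338
```

Request:
{"op": "carry_out", "data": {"offset": [[-0.07, -0.07, 0], [-0.14, -0.13, 0], [-0.21, -0.2, 0], [-0.28, -0.26, 0], [-0.35, -0.33, 0], [-0.42, -0.4, 0], [-0.49, -0.46, 0], [-0.56, -0.53, 0]], "turn": [[0, 0, -0.04], [0, 0, -0.08], [0, 0, -0.12], [0, 0, -0.16], [0, 0, -0.2], [0, 0, -0.23], [0, 0, -0.26], [0, 0, -0.29]]}}

```text
clock: 2.65
tcp_pos: [0.5253, 0.0783, 0.3357]
orientation: [-0.268, 3.129, 0.001]
contact_force: [0.7, 0.5, 0.4]
grip_width: 0.0003
```

```bash
cat > go.py <<'E'
from h import *
import sys
np.set_printoptions(precision=4,suppress=True)
o=r.get_obs(); R=Ro.from_rotvec(o['orientation']).as_matrix()
print(o['joints'],o['tcp_pos'],o['contact_force'],"\n",R)
t=np.array([float(a) for a in sys.argv[1:4]]); print("offset frac",R.T@(t-o['tcp_pos'])/.5)
yaw=np.radians(float(sys.argv[4])); yv=np.array([-np.sin(yaw),np.cos(yaw),0]);z=np.array([0,0,-1.])
Rt=np.c_[np.cross(yv,z),yv,z]; print("turn frac",Ro.from_matrix(R.T@Rt).as_rotvec()/1.5)
E
python3 go.py .62 -.145 .30 9.55
```

```text
[-0.6324  0.1593  0.4213  1.8063 -0.0706  1.1896  1.5522] [0.5253 0.0783 0.3357] [0.7486 0.5123 0.3782] 
 [[-0.9854 -0.1702  0.0009]
 [-0.1702  0.9854  0.0008]
 [-0.001   0.0006 -1.    ]]
offset frac [-0.1105 -0.4724  0.0712]
turn frac [0.0004 0.0007 0.0029]
```

Request:
{"op": "carry_out", "data": {"offset": [[-0.02, -0.08, 0], [-0.04, -0.16, 0], [-0.06, -0.24, 0], [-0.08, -0.32, 0], [-0.09, -0.4, 0], [-0.11, -0.47, 0.05], [-0.11, -0.47, 0.1], [-0.11, -0.47, 0.15]], "turn": [[0, 0, 0], [0, 0, 0], [0, 0, 0], [0, 0, 0], [0, 0, 0], [0, 0, 0], [0, 0, 0], [0, 0, 0]]}}

```text
clock: 3.45
tcp_pos: [0.6182, -0.1447, 0.2594]
orientation: [-0.26, 3.13, -0.001]
contact_force: [0.4, 0.8, 0.1]
grip_width: -0.0001
```

```bash
python3 go.py .652 -.141 .160 9.55
python3 - <<'E'
from h import *
np.set_printoptions(precision=4,suppress=True)
f=imaging.grab_frame("wrist"); save("w1.png",f["pixels"],1.4)
for d in look_for("warmer","wrist")[:1]: print(world(f,d["xyz"]),d["score"])
print(proj(f,[[.659,-.140,.121]])*1.4)
for d in outline_of("wheel","wrist")[:2]:
    m=d["region"]; c=np.argwhere(m).mean(0)[::-1]; print(d["score"],m.sum(),c*1.4)
E
```

```text
[-0.2472  0.4322  0.5191  1.6692 -0.2344  1.1022  2.0751] [ 0.6182 -0.1447  0.2594] [0.4137 0.8463 0.0846] 
 [[-0.9863 -0.1648  0.0004]
 [-0.1648  0.9863 -0.0006]
 [-0.0003 -0.0007 -1.    ]]
offset frac [-0.0679 -0.0037  0.1988]
turn frac [-0.0005  0.0002 -0.0008]
[ 0.6278 -0.0526  0.1023] 0.74
[[393.0086 355.3336]]
0.6 655 [390.942  332.4754]
```

View pics/w1.png

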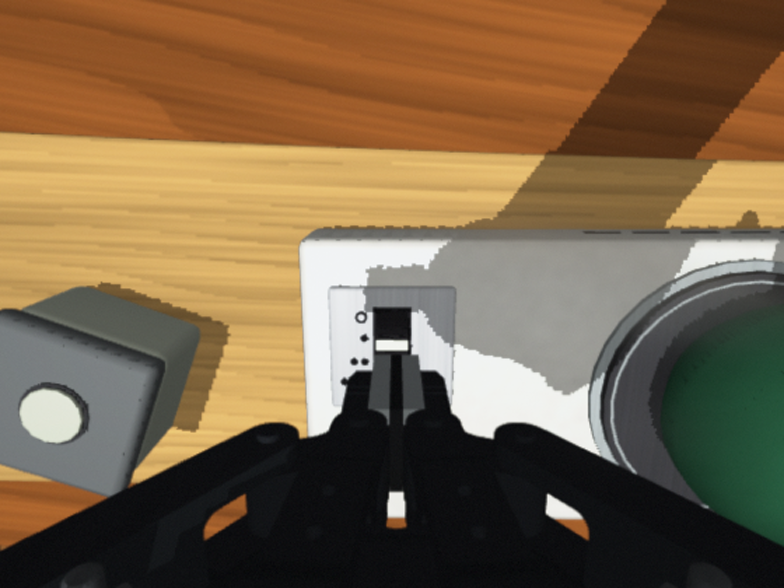

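Run:
```python
from h import *
np.set_printoptions(precision=4,suppress=True)
f=imaging.grab_frame("wrist"); a=np.radians(9.55); M=np.array([[np.cos(a),-np.sin(a)],[np.sin(a),np.cos(a)]])
for u,l in [((330,288),(-38,-37)),((456,288),(-38,37)),((361,317),None),((364,338),None),((361,361),None)]:
    w=onz(f,np.array(u)/1.4,.109)[:2]; print(u,w, w-M@(np.array(l)/1e3) if l else M.T@w)
print(onz(f,np.array((391,346))/1.4,.120), M.T@onz(f,np.array((391,346))/1.4,.120)[:2])
```

```text
(330, 288) [ 0.6275 -0.1792] [ 0.6588 -0.1364]
(456, 288) [ 0.6154 -0.1082] [ 0.659  -0.1384]
(361, 317) [ 0.6417 -0.1591] [ 0.6064 -0.2634]
(364, 338) [ 0.6542 -0.1554] [ 0.6194 -0.2618]
(361, 361) [ 0.6689 -0.155 ] [ 0.6339 -0.2638]
[ 0.6523 -0.1396  0.12  ] [ 0.6201 -0.2459]
```

Request:
{"op": "carry_out", "data": {"offset": [[-0.04, 0, 0.05], [-0.07, 0, 0.12], [-0.07, 0, 0.18], [-0.07, 0, 0.21], [-0.07, 0, 0.23], [-0.07, 0, 0.235], [-0.07, 0, 0.235]], "turn": [[0, 0, 0], [0, 0, 0], [0, 0, 0], [0, 0, 0], [0, 0, 0], [0, 0, 0], [0, 0, 0]]}}

```text
clock: 4.35
tcp_pos: [0.6532, -0.1374, 0.1441]
orientation: [-0.263, 3.129, -0.001]
contact_force: [0.3, 0.0, -0.5]
grip_width: -0.0003
```

```bash
python3 go.py .6523 -.1387 .135 9.55;python3 - <<'E'
from h import *
f=imaging.grab_frame("wrist"); save("w2.png",f["pixels"][130:350,160:400],3)
E
```

```text
[-0.2045  0.6036  0.4594  1.687  -0.3209  0.9245  2.118 ] [ 0.6532 -0.1374  0.1441] [ 0.3327  0.0345 -0.525 ] 
 [[-0.9859 -0.1671  0.0018]
 [-0.1671  0.9859 -0.0002]
 [-0.0017 -0.0005 -1.    ]]
offset frac [ 0.0022 -0.0022  0.0182]
turn frac [-0.0003  0.0012  0.0008]
```

View pics/w2.png

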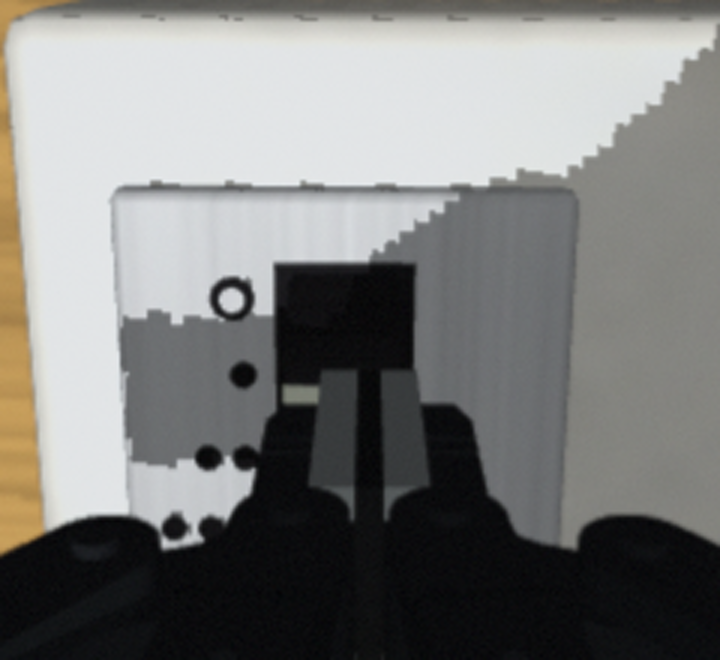

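Request:
{"op": "carry_out", "data": {"offset": [[0.002, -0.004, 0.006], [0.002, -0.004, 0.01], [0.002, -0.004, 0.013], [0.002, -0.004, 0.015], [0.002, -0.004, 0.015]], "turn": [[0, 0, 0], [0, 0, 0], [0, 0, 0], [0, 0, 0], [0, 0, 0]]}}

```text
clock: 4.9
tcp_pos: [0.6519, -0.1392, 0.1352]
orientation: [0.264, -3.13, -0.0]
contact_force: [-0.3, 0.7, 0.4]
grip_width: -0.0001
```

Request:
{"op": "carry_out", "data": {"offset": [[0, 0, 0.001], [0, 0, 0.001]], "turn": [[0, 0, 0], [0, 0, 0]]}}

```text
clock: 5.1
tcp_pos: [0.652, -0.1392, 0.1351]
orientation: [-0.264, 3.13, 0.0]
contact_force: [0.1, 0.7, 2.4]
grip_width: -0.0
```

Request:
{"op": "carry_out", "data": {"offset": [[0, 0, 0.001], [0, 0, 0.001]], "turn": [[0, 0, 0], [0, 0, 0]]}}

```text
clock: 5.3
tcp_pos: [0.6522, -0.1392, 0.135]
orientation: [-0.264, 3.13, 0.0]
contact_force: [-1.3, 0.8, 5.1]
grip_width: -0.0
```

Request:
{"op": "carry_out", "data": {"offset": [[0, 0, 0.001], [0, 0, 0.001]], "turn": [[0, 0, 0], [0, 0, 0]]}}

```text
clock: 5.5
tcp_pos: [0.6524, -0.1392, 0.1349]
orientation: [-0.264, 3.129, 0.0]
contact_force: [-2.8, 1.5, 8.2]
grip_width: 0.0
```

Request:
{"op": "carry_out", "data": {"offset": [[-0.002, 0, 0], [-0.004, 0, 0], [-0.006, 0, 0], [-0.006, 0, 0]], "turn": [[0, 0, 0], [0, 0, 0], [0, 0, 0], [0, 0, 0]]}}

```text
clock: 5.9
tcp_pos: [0.6558, -0.1387, 0.135]
orientation: [-0.264, 3.129, 0.0]
contact_force: [-1.4, 0.7, 7.5]
grip_width: 0.0
```

Request:
{"op": "carry_out", "data": {"offset": [[-0.002, 0, 0], [-0.004, 0, 0], [-0.004, 0, 0]], "turn": [[0, 0, 0], [0, 0, 0], [0, 0, 0]]}}

```text
clock: 6.2
tcp_pos: [0.6579, -0.1383, 0.135]
orientation: [-0.264, 3.128, -0.0]
contact_force: [-1.3, 0.5, 7.9]
grip_width: 0.0002
```

Request:
{"op": "carry_out", "data": {"offset": [[-0.002, 0, 0], [-0.004, 0, 0], [-0.006, 0, 0], [-0.006, 0, 0]], "turn": [[0, 0, 0], [0, 0, 0], [0, 0, 0], [0, 0, 0]]}}

```text
clock: 6.6
tcp_pos: [0.6611, -0.1377, 0.135]
orientation: [-0.264, 3.128, -0.0]
contact_force: [-0.3, 1.4, 6.2]
grip_width: -0.0002
```

Request:
{"op": "carry_out", "data": {"offset": [[-0.002, 0, 0], [-0.004, 0, 0], [-0.004, 0, 0]], "turn": [[0, 0, 0], [0, 0, 0], [0, 0, 0]]}}

```text
clock: 6.9
tcp_pos: [0.6633, -0.1374, 0.1351]
orientation: [-0.264, 3.127, -0.0]
contact_force: [0.4, 1.2, 6.3]
grip_width: -0.0002
```

Run:
```python
from h import *
f=imaging.grab_frame("top"); g=imaging.grab_frame("scene")
save("t3.png",np.hstack([cv2.resize(f["pixels"][183:220,373:412],(390,370),interpolation=2),cv2.resize(g["pixels"][152:184,203:247],(400,370),interpolation=2)]))
```

```text
(no output)
```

View pics/t3.png

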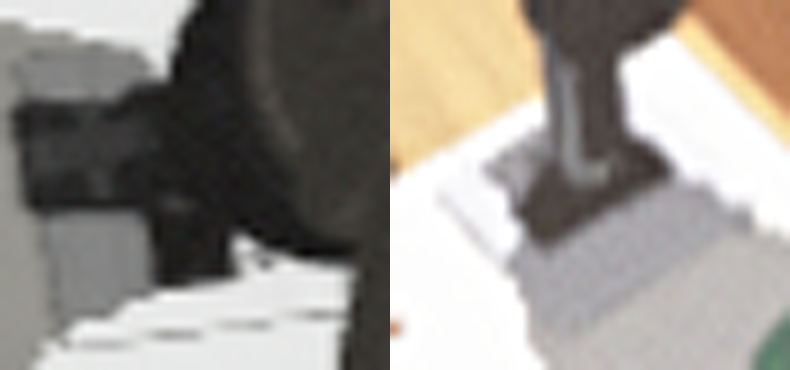

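The line is hidden by the fingertip in both views. The drag has reversed sign, so the wheel looks past the hump. I'll go on to about 15 mm and lift.

Request:
{"op": "carry_out", "data": {"offset": [[-0.002, 0, 0], [-0.004, 0, 0], [-0.006, 0, 0], [-0.006, 0, 0]], "turn": [[0, 0, 0], [0, 0, 0], [0, 0, 0], [0, 0, 0]]}}

```text
clock: 7.4
tcp_pos: [0.6664, -0.1369, 0.1351]
orientation: [-0.264, 3.127, -0.001]
contact_force: [0.7, 0.7, 6.2]
grip_width: -0.0002
```

Request:
{"op": "carry_out", "data": {"offset": [[0, 0, -0.004], [0, 0, -0.02], [0, 0, -0.06], [0, 0, -0.14], [0, 0, -0.22], [0.08, 0, -0.25], [0.16, 0, -0.25], [0.16, 0, -0.25]], "turn": [[0, 0, 0], [0, 0, 0], [0, 0, 0], [0, 0, 0], [0, 0, 0], [0, 0, 0], [0, 0, 0], [0, 0, 0]]}}

```text
clock: 8.2
tcp_pos: [0.5804, -0.1531, 0.2593]
orientation: [0.255, -3.128, -0.002]
contact_force: [0.1, 0.3, 1.2]
grip_width: 0.0007
```

Run:
```python
from h import *
np.set_printoptions(precision=4,suppress=True)
f=imaging.grab_frame("wrist"); g=imaging.grab_frame("top")
save("w4.png",np.hstack([cv2.resize(f["pixels"][150:350,180:380],(400,400),interpolation=2),cv2.resize(g["pixels"][180:225,370:415],(400,400),interpolation=2)]))
for q in ["teapot","cups","sugar_tub"]:
    for d in look_for(q,"top")[:1]: print(q,world(g,d["xyz"]))
```

```text
teapot [0.6462 0.0726 0.1927]
cups [0.6389 0.3877 0.1112]
sugar_tub [ 0.7365 -0.2956  0.1299]
```

View pics/w4.png

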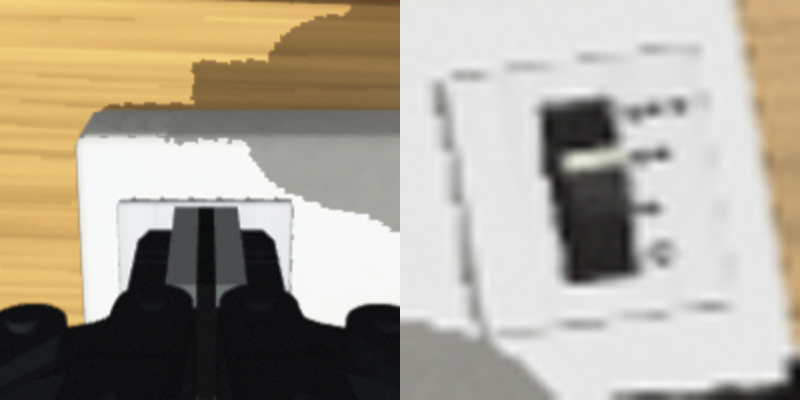

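The top view shows the line at the two-pip mark: (592,160) in the crop, with the pips at about (652,154). The tub reading differs from the first one, so I'll compare pixels before handing in.

Run:
```python
from h import *
np.set_printoptions(precision=4,suppress=True)
g=imaging.grab_frame("top"); a=cv2.imread("pics/top0.png")[...,::-1]
for n,(x0,x1,y0,y1) in dict(tub=(430,495,150,210),pot=(270,345,150,250),cups=(155,215,178,232)).items():
    A,B=[cv2.cvtColor(np.ascontiguousarray(i[y0:y1,x0:x1]),cv2.COLOR_RGB2GRAY).astype(np.float32) for i in (a,g["pixels"])]
    print(n,cv2.phaseCorrelate(A,B,cv2.createHanningWindow(A.shape[::-1],cv2.CV_32F)), abs(A-B).mean())
for d in look_for("sugar_tub","top"): print(d["score"],world(g,d["xyz"]))
print(r.get_obs()["contact_force"]); r.hand_in()
```

```text
tub ((-0.10647465210790585, -1.9026565101016537), -0.043987130677258526) 33.438717
pot ((0.49331254156974325, 0.02541832499557728), 0.9530621313730876) 2.9857442
cups ((0.034060247712893954, -0.003226243228755976), 0.9796347467987626) 4.04142
0.82 [ 0.7422 -0.2909  0.1317]
[-0.1589 -0.6897  0.2864]
the job is handed in; nothing more can be done
```

That script handed the job in before I had read the tub comparison. I'll look at what it shows.

Run:
```python
from h import *
g=imaging.grab_frame("top"); save("end.png",g["pixels"])
```

```text
the job is handed in; nothing more can be done
```

The wheel is set to medium, but my last check of the sugar tub was inconclusive and I handed the job in before reading it.

**What I did:** I shut the jaws and used their tips together as one fingertip on top of the wheel, pressing with about 6–8 N. I rolled it about 15 mm away from the front, from low, then lifted straight up and backed off. The drag dropped and reversed sign along the way, as it should when the wheel passes the hump. The clock stood at about 8 s.

**Last checks:**
- **Wheel:** with the finger clear, the top view showed the white line beside the two-pip mark.
- **Contact:** the force reading was about zero, with the tool about 12 cm above the wheel.
- **Cups:** they matched the first picture to within 0.1 pixel.
- **Teapot:** it matched to about 0.5 pixel, roughly 1 mm. I take that as noise or shading.
- **Sugar tub:** this check failed. The pixel comparison found no match, and the network's position for it was about 25–35 mm from the first reading. It may be the arm or its shadow covering part of the tub in that view. The tool never came within about 15 cm of it and the force readings showed no unexpected contact, but I didn't track the arm's links. The hand-in was in the same script as this comparison, so I could not look again to confirm the tub had not moved.

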